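# Score the tavla game on the two-pin stand

### The arm

A 6-joint arm with a two-finger parallel gripper is mounted at the origin on the work surface. World frame = base frame: x ahead of the robot, y to its left, z up, the work surface at z = 0. Lengths are in m, angles in rad, forces in N, time in s.
With the tool pointing down it reaches from about 0.325 to 0.925 m from the base axis. Payload 3.1 kg.
Tool frame: the origin (TCP) lies between the finger pads; the fingertips stand 17 mm ahead of it and the grasp point (between the pads) lies 2 mm behind it; x points along the fingers, y is the direction in which the jaws open and shut, and the axes are right-handed (so a half turn about x gives the same grasp; the last joint's range is limited). The gripper opens to 85 mm and grips with 20 to 120 N. Pads are 22 mm wide; open, the fingers measure 114 mm over their backs; the gripper's body (76 mm by 85 mm) begins 54 mm behind the grasp point. The pads swing forward as they close: fully open they stand 13 mm farther back than shut.
Start: joints at [1.061, 0.217, 1.613, -0, 1.311, -0.112], TCP at [0.242, 0.576, 0.227] pointing down, gripper open.
Joint ranges: [-2.75, 2.75], [-0.78, 2.1], [0.31, 2.55], [-1.13, 4.27], [0.13, 2.63], [-2.58, 2.58]. Speed limits (rad/s): [2.79, 2.79, 3.14, 3.14, 3.14, 3.14].

### API

Orientations are given as a unit quaternion [x, y, z, w].
In Python, from bench import status, viewer, job, search_frame, cut_out gives the robot as it stands.
- The arm moves only by the tool arm_command, never from a script. Its argument "plan" is a list of rows, each an object of numbers: "wx", "wy", "wz": the turn, a rotation vector about the tool's x, y, z in degrees; "dx", "dy", "dz": the shift along the tool's x, y, z in m; "hand": the finger opening in m, from 0 to 0.0854. A call has 1 to 20 rows; each row is the pose to reach, as a shift and turn from the pose commanded when the call began, along the tool's axes at that moment; what a row does not reach only later rows make up. A row lasts 1/8 s, in which the tool goes at most 62.5 mm and 10.7 degrees, less where a joint would pass 70% of its speed; a pose out of reach is approached as far as the arm can. A call with a gripper value outside its range is refused whole. The fingers move at their own pace and stop on an object; "grip_force" is the grip in N (left out, the last holds). Time passes only in rows, so rows that repeat a pose let the fingers close. It gives the time, the measured TCP pose, the force and the opening at its end, in the units of the state.
- status.state(): the state, without advancing time (a new reading comes with each control period).
- viewer.get_image(name): name is "side" or "top" or "wrist"; returns a dict with "frame" (384x512x3 uint8, red, green, blue), "z_map" (384x512 float32, m along the optical axis (not along the pixel's ray), 0 where there is no reading), "fx", "fy", "cx", "cy" (pixels), "eye" and "rotation" of the camera in the world. Camera axes: x right, y up, looking along -z (the intrinsics and any distortion apply to the point x, -y, -z); pixel columns grow to the right and rows downward; lengths in m; the calibration is good to about 2 mm. A picture is of the moment at which its call begins.
- job.finish_job(): hands the job in, once; it reports no verdict.
Trained networks look in a picture, given as the dict that the camera call returned (one of the last four; its "shot" number tells which), for a name from the list of things; names that differ only in an ending like _2 or _b are one class to them, and where a whole thing is asked for, a point or a joint stands for the part that bears it (a point fixed in the world has none). Each returns a list of dicts, best first, with "p" (0 to 1); they miss things now and then, are a little off and sometimes report something else, mostly with a low value. They report only what shows in the picture. A call takes as long as a camera call. They do not tell look-alikes from the thing itself.
- search_frame(picture, query): "bbox" ([left, top, right, bottom] in pixels, round what is visible of it).
- cut_out(picture, query): "pixels" (384x512 bool, what is visible of it) and "bbox" ([left, top, right, bottom] in pixels, round what is visible of it).
The state is a dict: "t": time; "joint_pos": joint angles; "joint_vel": joint speeds; "tau": joint torques, N m; "position": TCP position; "tcp_rot": TCP orientation; "ft_force": force on the tool from outside, world axes, zero at the start; "torque": the same for the moment, N m; "width": finger opening in m.
Only numpy, scipy, OpenCV 4.12 (cv2) and the standard library are available. Lean on these libraries where they do the work, as an engineer would, in place of code of your own. Each camera call takes 0.05 s, during which the arm holds its last target. There are 200 camera calls.

### The job

Cream has won this game of tavla: thread the cream tally plate over both brass pins of the score stand, one pin through each hole, so that it lies flat on the wooden bar, and let go. Leave the red plate and the sugar pot where they are.

Things in the scene. Friction and masses are not known exactly. Their poses are not given: they have to be found in the camera images.
- cream_center (a point): The cream lacquered wooden tally plate lying flat: 120 mm long (x axis), 50 mm wide (y), 15 mm thick (z), 60 g. Two round through holes 24 mm across on its long centre line, 38 mm either side of the centre. Same either way round or up. Point: its centre, 7.5 mm above its underside. To be threaded; can be pinched across its width, between the holes.
- red_center (a point): The dark red lacquered wooden tally plate lying flat: 120 mm long (x axis), 50 mm wide (y), 15 mm thick (z), 60 g. Two round through holes 24 mm across on its long centre line, 38 mm either side of the centre. Same either way round or up. Point: its centre, 7.5 mm above its underside. Not wanted: it stays where it lies.
- stand_seat (a point): Score stand, fixed: brown wooden bar 130 mm long (x axis), 36 mm wide (y), 20 mm high; two upright brass pins on its centre line, 38 mm either side of the middle, 8 mm thick, tapered tips, rising 40 mm above the bar. Point: middle of the bar's top face, 20 mm above the table, z up. A threaded plate overhangs the long sides by 7 mm; its centre is 7.5 mm above this point.
- sugar_center (a point): Round white porcelain sugar pot with a twist cap, 80 mm across, 93 mm tall, loose; it stays where it stands. Point: on its axis, 45 mm above the table. (An aluminium ashtray, 100 mm across and 26 mm high, stands on the far side too; a chrome bell and the tavla case are farther out.)
Things that resemble listed ones, but are neither listed nor needed, are in the scene too. Leave any turquoise look-alike of the part that bears stand_seat alone. Of the things that look like the part that bears cream_center, the middle-sized one is meant.

How it is judged:
By the outcome, as a careful person would: the job done as asked, in the order asked, and still so for the second after the job is handed in, with the robot touching nothing.
It also fails if it takes over 35 s, if anything falls off the work surface, if the arm or the gripper's body presses on something with over 40 N, if the wrist force passes 120 N, or if a joint passes its speed limit or range.

## Working session

There is one attempt and no reset: what is moved stays moved. The work goes in short steps, Python scripts to look and compute and a tool call to move; the robot and the scene stay as the last step left them, time stands still between calls to the robot, and variables do not carry over. Pictures are saved under pics/ and viewed, about 8 in all and at most 12, crops included, and the job is handed in when it is done.

Besides the shell and the picture viewer there is one more tool, called after "Emit:" by a JSON object that holds its "op" and its "data". arm_command: Moves the arm, as the interface text tells. Its arguments: {"type":"object","properties":{"plan":{"type":"array"},"grip_force":{"type":"number"}},"required":["plan"]}

```bash
mkdir -p pics; ls
cat > h.py <<'E'
import numpy as np, cv2, pickle
from bench import status, viewer, job, search_frame, cut_out
def pts(im, mask):
    v,u=np.nonzero(mask&(im["z_map"]>0)); d=im["z_map"][v,u]
    c=np.c_[(u-im["cx"])/im["fx"]*d,-(v-im["cy"])/im["fy"]*d,-d]
    return c@np.array(im["rotation"]).T+np.array(im["eye"])
def save(im,n): cv2.imwrite(f"pics/{n}.png",im["frame"][:,:,::-1])
E
python3 - <<'E'
from h import *
np.set_printoptions(precision=4,suppress=True)
a=viewer.get_image("top");b=viewer.get_image("side")
f=np.hstack([a["frame"],b["frame"]])[:,:,::-1]
cv2.imwrite("pics/a.png",cv2.resize(f,(800,300),interpolation=cv2.INTER_AREA))
save(a,"top0")
print({k:v for k,v in a.items() if k not in("frame","z_map")})
print({k:np.round(v,3) for k,v in status.state().items()})
for im in(a,b):
  for q in("cream_center","red_center","stand_seat","sugar_center"):
    for r in cut_out(im,q):
        P=pts(im,r["pixels"]); 
        if len(P)==0: continue
        zt=np.percentile(P[:,2],80); T=P[abs(P[:,2]-zt)<.006]
        rc=cv2.minAreaRect((T[:,:2]*1000).astype(np.float32))
        col=np.median(im["frame"][r["pixels"]],axis=0)
        print(q,round(r["p"],2),np.round(r["bbox"]),len(P),"med",np.median(P,axis=0),"zt",round(zt,4),"rect",np.round(rc[0],1),np.round(rc[1],1),round(rc[2],1),col)
E
```

```text
pics
{'fx': 388.4989364714651, 'fy': 388.4989364714651, 'cx': 248.35243527941094, 'cy': 194.2186059132334, 'eye': array([ 0.5049, -0.0817,  1.1229]), 'rotation': array([ 0.026 , -0.0205, -0.7057,  0.7077]), 'shot': 1}
{'t': np.float64(0.1), 'joint_pos': array([ 1.061,  0.218,  1.615, -0.   ,  1.311, -0.112]), 'joint_vel': array([-0.002, -0.001, -0.004, -0.001, -0.001,  0.001]), 'tau': array([ -0.   , -39.808, -30.497,  -0.   ,   0.004,   0.   ]), 'position': array([0.242, 0.576, 0.225]), 'tcp_rot': array([ 0.139,  0.693, -0.14 ,  0.693]), 'ft_force': array([-0.162, -0.187, -0.168]), 'torque': array([-0.025, -0.067,  0.024]), 'width': np.float64(0.085)}Traceback (most recent call last):
  File "<stdin>", line 12, in <module>
  File "h.py", line 6, in pts
    return c@np.array(im["rotation"]).T+np.array(im["eye"])
           ~^~~~~~~~~~~~~~~~~~~~~~~~~~~
ValueError: matmul: Input operand 1 has a mismatch in its core dimension 0, with gufunc signature (n?,k),(k,m?)->(n?,m?) (size 4 is different from 3)
```

View pics/top0.png

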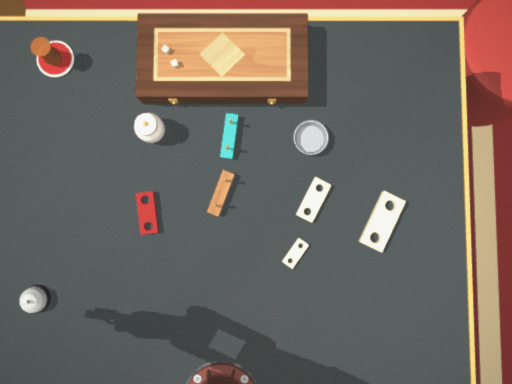

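The top view shows three cream plates; the middle-sized one is at about (313,200). The brown stand is at (221,193), the turquoise one at (229,136), the red plate at (147,213) and the sugar pot at (149,127). The camera rotation is a quaternion, so I'm fixing the helper.

```bash
sed -i 's/^import numpy.*/&\nfrom scipy.spatial.transform import Rotation as R/; s/np.array(im\["rotation"\]).T/R.from_quat(im["rotation"]).as_matrix().T/' h.py
cat > m.py <<'E'
from h import *
np.set_printoptions(precision=4,suppress=True)
def measure(cams=("top","side"),qs=("cream_center","red_center","stand_seat","sugar_center")):
  for c in cams:
   im=viewer.get_image(c); save(im,c+str(im["shot"])); print(c,im["shot"],im["eye"])
   for q in qs:
    for r in cut_out(im,q):
        P=pts(im,r["pixels"])
        if len(P)==0: continue
        zt=np.percentile(P[:,2],60); T=P[abs(P[:,2]-zt)<.006]
        rc=cv2.minAreaRect((T[:,:2]*1000).astype(np.float32))
        print(q,round(r["p"],2),np.round(r["bbox"]),len(P),"med",np.median(P,axis=0),"zt",round(zt,4),"rect",np.round(rc[0],1),np.round(rc[1],1),round(rc[2],1),np.median(im["frame"][r["pixels"]],axis=0))
if __name__=="__main__": measure()
E
python3 m.py
```

```text
top 3 [ 0.5049 -0.0817  1.1229]
cream_center 0.83 [362. 190. 404. 251.] 1315 med [ 0.5027 -0.4526  0.0181] zt 0.0187 rect [ 501.8 -453. ] [ 67.6 159.3] 63.7 [247. 247. 241.]
cream_center 0.7 [284. 239. 308. 268.] 310 med [ 0.4097 -0.2058  0.0091] zt 0.0098 rect [ 410.9 -206.3] [34.2 81.1] 54.4 [247. 247. 242.]
cream_center 0.68 [297. 177. 331. 224.] 696 med [ 0.5619 -0.2576  0.0137] zt 0.0142 rect [ 563.5 -258.7] [ 50.6 119.9] 62.6 [247. 247. 242.]
red_center 0.79 [136. 194. 159. 233.] 675 med [0.5234 0.2162 0.0144] zt 0.015 rect [523.7 217.9] [118.9  51.6] 8.5 [214.  75.  71.]
stand_seat 0.94 [207. 168. 237. 214.] 570 med [0.5809 0.0058 0.0193] zt 0.0198 rect [581.5   6.9] [ 35.8 129.7] 69.7 [227. 167. 114.]
stand_seat 0.79 [222. 115. 237. 159.] 557 med [ 0.7452 -0.0168  0.0192] zt 0.0198 rect [746.9 -16.4] [ 35.9 131.1] 82.8 [104. 230. 223.]
sugar_center 0.72 [135. 110. 166. 145.] 705 med [0.7567 0.1994 0.0776] zt 0.08 rect [763.8 207.8] [57.6 57.5] 2.7 [244. 241. 233.]
side 4 [ 0.1945 -0.614   0.544 ]
cream_center 0.98 [269. 255. 329. 283.] 1380 med [ 0.5584 -0.2644  0.0155] zt 0.
[... 179 characters left out ...]
54.3 [255. 254. 237.]
cream_center 0.66 [294. 332. 413. 382.] 4435 med [ 0.5008 -0.4577  0.0206] zt 0.0209 rect [ 501.9 -454.4] [ 68.5 160.6] 63.7 [255. 253. 230.]
red_center 0.71 [151. 160. 199. 185.] 611 med [0.5178 0.2082 0.015 ] zt 0.0156 rect [524.1 216.8] [122.   53.3] 7.9 [193.  49.  46.]
stand_seat 0.84 [266. 168. 307. 196.] 627 med [ 0.7375 -0.0257  0.0205] zt 0.021 rect [745.3 -17.8] [ 39.1 130.4] 83.4 [ 43. 182. 174.]
stand_seat 0.67 [204. 183. 260. 214.] 823 med [0.5742 0.0004 0.0202] zt 0.0207 rect [579.5   5.3] [ 38.3 128.4] 69.8 [212. 141.  83.]
sugar_center 0.71 [237. 123. 260. 156.] 665 med [0.7483 0.1845 0.0556] zt 0.0621 rect [753.5 191.1] [42.1 72.8] 60.5 [240. 226. 220.]
```

```bash
cat > go.py <<'E'
import sys
from h import *
np.set_printoptions(precision=4,suppress=True)
# target TCP x y z, jaw angle deg (tool y in world), tool pointing down
def go(x,y,z,ang):
    s=status.state(); r=R.from_quat(s["tcp_rot"]); print("t",s["t"],"pos",s["position"],"width",s["width"],"F",s["ft_force"],"q",s["joint_pos"]);M=r.as_matrix(); print(M)
    for a in (ang,ang+180):
        yv=np.array([np.cos(np.radians(a)),np.sin(np.radians(a)),0]); xv=np.array([0,0,-1.])
        T=np.c_[xv,yv,np.cross(xv,yv)]
        print(a,"turn",np.degrees((r.inv()*R.from_matrix(T)).as_rotvec()),"shift",M.T@(np.array([x,y,z])-s["position"]))
if __name__=="__main__": go(*map(float,sys.argv[1:]))
E
python3 go.py 0.563 -0.259 0.12 62.6
```

```text
t 0.65 pos [0.2421 0.5763 0.2266] width 0.08566628356667995 F [-1.048   0.2779  0.3528] q [ 1.0608  0.2168  1.6133  0.      1.3113 -0.1122]
[[ 0.      0.3874  0.9219]
 [ 0.0001  0.9219 -0.3874]
 [-1.      0.0001 -0.    ]]
62.6 turn [ 4.6067 -0.0006 -0.0072] shift [ 0.1065 -0.6457  0.6194]
242.6 turn [-175.3933    0.0111   -0.001 ] shift [ 0.1065 -0.6457  0.6194]
```

Emit:
{"op": "arm_command", "data": {"plan": [{"dx": 0.03, "dy": -0.21, "dz": 0.21, "wx": 4.6, "hand": 0.085}, {"dx": 0.03, "dy": -0.21, "dz": 0.21, "wx": 4.6}, {"dx": 0.03, "dy": -0.21, "dz": 0.21, "wx": 4.6}, {"dx": 0.03, "dy": -0.21, "dz": 0.21, "wx": 4.6}, {"dx": 0.1065, "dy": -0.646, "dz": 0.619, "wx": 4.6}, {"dx": 0.1065, "dy": -0.646, "dz": 0.619, "wx": 4.6}, {"dx": 0.1065, "dy": -0.646, "dz": 0.619, "wx": 4.6}, {"dx": 0.1065, "dy": -0.646, "dz": 0.619, "wx": 4.6}, {"dx": 0.1065, "dy": -0.646, "dz": 0.619, "wx": 4.6}, {"dx": 0.1065, "dy": -0.646, "dz": 0.619, "wx": 4.6}, {"dx": 0.1065, "dy": -0.646, "dz": 0.619, "wx": 4.6}, {"dx": 0.1065, "dy": -0.646, "dz": 0.619, "wx": 4.6}, {"dx": 0.1065, "dy": -0.646, "dz": 0.619, "wx": 4.6}, {"dx": 0.1065, "dy": -0.646, "dz": 0.619, "wx": 4.6}, {"dx": 0.1065, "dy": -0.646, "dz": 0.619, "wx": 4.6}, {"dx": 0.1065, "dy": -0.646, "dz": 0.619, "wx": 4.6}, {"dx": 0.1065, "dy": -0.646, "dz": 0.619, "wx": 4.6}, {"dx": 0.1065, "dy": -0.646, "dz": 0.619, "wx": 4.6}, {"dx": 0.1065, "dy": -0.646, "dz": 0.619, "wx": 4.6}]}}

```text
invalid input at $.plan[0]: expected keys wx, wy, wz, dx, dy, dz, hand
```

Emit:
{"op": "arm_command", "data": {"plan": [{"dx": 0.03, "dy": -0.21, "dz": 0.21, "wx": 4.6, "wy": 0, "wz": 0, "hand": 0.085}, {"dx": 0.03, "dy": -0.21, "dz": 0.21, "wx": 4.6, "wy": 0, "wz": 0, "hand": 0.085}, {"dx": 0.03, "dy": -0.21, "dz": 0.21, "wx": 4.6, "wy": 0, "wz": 0, "hand": 0.085}, {"dx": 0.03, "dy": -0.21, "dz": 0.21, "wx": 4.6, "wy": 0, "wz": 0, "hand": 0.085}, {"dx": 0.1065, "dy": -0.646, "dz": 0.619, "wx": 4.6, "wy": 0, "wz": 0, "hand": 0.085}, {"dx": 0.1065, "dy": -0.646, "dz": 0.619, "wx": 4.6, "wy": 0, "wz": 0, "hand": 0.085}, {"dx": 0.1065, "dy": -0.646, "dz": 0.619, "wx": 4.6, "wy": 0, "wz": 0, "hand": 0.085}, {"dx": 0.1065, "dy": -0.646, "dz": 0.619, "wx": 4.6, "wy": 0, "wz": 0, "hand": 0.085}, {"dx": 0.1065, "dy": -0.646, "dz": 0.619, "wx": 4.6, "wy": 0, "wz": 0, "hand": 0.085}, {"dx": 0.1065, "dy": -0.646, "dz": 0.619, "wx": 4.6, "wy": 0, "wz": 0, "hand": 0.085}, {"dx": 0.1065, "dy": -0.646, "dz": 0.619, "wx": 4.6, "wy": 0, "wz": 0, "hand": 0.085}, {"dx": 0.1065, "dy": -0.646, "dz": 0.619, "wx": 4.6, "wy": 0, "wz": 0, "hand": 0.085}, {"dx": 0.1065, "dy": -0.646, "dz": 0.619, "wx": 4.6, "wy": 0, "wz": 0, "hand": 0.085}, {"dx": 0.1065, "dy": -0.646, "dz": 0.619, "wx": 4.6, "wy": 0, "wz": 0, "hand": 0.085}, {"dx": 0.1065, "dy": -0.646, "dz": 0.619, "wx": 4.6, "wy": 0, "wz": 0, "hand": 0.085}, {"dx": 0.1065, "dy": -0.646, "dz": 0.619, "wx": 4.6, "wy": 0, "wz": 0, "hand": 0.085}, {"dx": 0.1065, "dy": -0.646, "dz": 0.619, "wx": 4.6, "wy": 0, "wz": 0, "hand": 0.085}, {"dx": 0.1065, "dy": -0.646, "dz": 0.619, "wx": 4.6, "wy": 0, "wz": 0, "hand": 0.085}]}}

```text
t: 2.9
position: [0.5622, -0.2577, 0.1201]
tcp_rot: [0.167, 0.687, -0.167, 0.687]
ft_force: [0.3, -0.8, -0.6]
width: 0.0848
```

```bash
python3 go.py 0.563 -0.259 0.021 62.6; python3 -c "
from m import *
measure(('wrist',),('cream_center',))"
```

```text
t 2.9 pos [ 0.5622 -0.2577  0.1201] width 0.08482389575022375 F [ 0.3399 -0.8385 -0.6445] q [-0.5433  0.3109  1.7095  0.0002  1.1216 -1.6375]
[[-0.0003  0.4588  0.8885]
 [ 0.0004  0.8885 -0.4588]
 [-1.      0.0002 -0.0005]]
62.6 turn [ 0.0888 -0.0264 -0.012 ] shift [ 0.0991 -0.0008  0.0013]
242.6 turn [-179.9111    0.0189   -0.0414] shift [ 0.0991 -0.0008  0.0013]
wrist 5 [ 0.4888 -0.2195  0.268 ]
cream_center 0.94 [190.   0. 243.  35.] 1370 med [ 0.4393 -0.2285  0.0105] zt 0.0107 rect [ 436.1 -226.5] [34.2 21.9] 54.6 [251. 240. 194.]
cream_center 0.9 [  2. 131.  82. 314.] 11350 med [ 0.5133 -0.4429  0.0203] zt 0.0205 rect [ 503.6 -454.9] [ 67.1 160.8] 63.8 [192. 169. 126.]
cream_center 0.68 [224. 115. 291. 259.] 8077 med [ 0.5594 -0.2594  0.0154] zt 0.0156 rect [ 564.  -261.1] [ 50.2 120. ] 62.8 [250. 238. 189.]
```

Emit:
{"op": "arm_command", "data": {"plan": [{"dx": 0.05, "dy": -0.001, "dz": 0.002, "wx": 0, "wy": 0, "wz": 0, "hand": 0.085}, {"dx": 0.085, "dy": -0.001, "dz": 0.002, "wx": 0, "wy": 0, "wz": 0, "hand": 0.085}, {"dx": 0.099, "dy": -0.001, "dz": 0.002, "wx": 0, "wy": 0, "wz": 0, "hand": 0.085}, {"dx": 0.099, "dy": -0.001, "dz": 0.002, "wx": 0, "wy": 0, "wz": 0, "hand": 0.085}, {"dx": 0.099, "dy": -0.001, "dz": 0.002, "wx": 0, "wy": 0, "wz": 0, "hand": 0.04}, {"dx": 0.099, "dy": -0.001, "dz": 0.002, "wx": 0, "wy": 0, "wz": 0, "hand": 0.04}, {"dx": 0.099, "dy": -0.001, "dz": 0.002, "wx": 0, "wy": 0, "wz": 0, "hand": 0.04}, {"dx": 0.099, "dy": -0.001, "dz": 0.002, "wx": 0, "wy": 0, "wz": 0, "hand": 0.04}, {"dx": 0.099, "dy": -0.001, "dz": 0.002, "wx": 0, "wy": 0, "wz": 0, "hand": 0.04}, {"dx": 0.099, "dy": -0.001, "dz": 0.002, "wx": 0, "wy": 0, "wz": 0, "hand": 0.04}], "grip_force": 50}}

```text
t: 4.25
position: [0.5638, -0.2609, 0.021]
tcp_rot: [0.167, 0.687, -0.167, 0.687]
ft_force: [-0.2, -0.2, -0.4]
width: 0.0401
```

```bash
python3 -c "
from m import *
measure(('side','wrist'),('cream_center',))
a=cv2.imread('pics/side6.png');b=cv2.imread('pics/wrist7.png')
c=cv2.resize(a[200:320,200:360],(400,300),interpolation=cv2.INTER_CUBIC)
cv2.imwrite('pics/g.png',np.hstack([c,cv2.resize(b,(400,300))]))"
```

```text
side 6 [ 0.1945 -0.614   0.544 ]
cream_center 0.79 [270. 257. 332. 284.] 1241 med [ 0.5492 -0.2659  0.0152] zt 0.0156 rect [ 562.9 -260.1] [ 52.7 120.3] 62.9 [251. 241. 201.]
cream_center 0.74 [295. 332. 412. 383.] 4390 med [ 0.501  -0.4577  0.0206] zt 0.0209 rect [ 502.  -454.7] [ 68.2 160.8] 64.3 [239. 224. 177.]
cream_center 0.62 [196. 282. 242. 294.] 800 med [ 0.4071 -0.2106  0.0104] zt 0.0108 rect [ 410.1 -208.7] [35.4 81.4] 54.8 [255. 255. 238.]
wrist 7 [ 0.4904 -0.2226  0.1687]
cream_center 0.69 [205. 126. 313. 342.] 18345 med [ 0.5548 -0.2579  0.0153] zt 0.0155 rect [ 564.5 -261.2] [ 50.3 121.5] 62.7 [249. 237. 188.]
```

View pics/g.png

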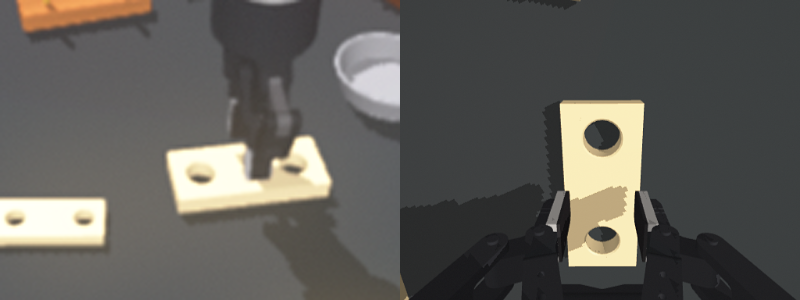

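The side view has the near fingertip at about (305,271), seemingly on the plate's top face rather than beside it. The reading of 40 mm, with no stop at 50 mm, agrees. I'll measure the fingertip height.

```bash
python3 -c "
from m import *
im=viewer.get_image('side')
m=np.zeros((384,512),bool); m[245:285,285:325]=1
m&=im['frame'].max(2)<110
P=pts(im,m); d=np.hypot(*(P[:,:2]-[.5638,-.2609]).T); P=P[(d<.06)&(P[:,2]<.06)]
y=P[:,:2]-[.5638,-.2609]; w=y@[np.cos(np.radians(62.6)),np.sin(np.radians(62.6))]; l=y@[np.cos(np.radians(-27.4)),np.sin(np.radians(-27.4))]
i=np.argsort(P[:,2])[:40]; print(np.c_[w,l,P[:,2]][i]*1000)
"
```

```text
[[-27.8755 -18.0623  -0.9185]
 [-31.9233  43.2429  -0.5587]
 [-34.2948  24.308   -0.5353]
 [ 53.1382  -9.6268  -0.2988]
 [-29.0587   3.618   -0.2394]
 [-33.5325  34.5904  -0.2077]
 [ 47.4256 -13.1072  -0.1059]
 [-31.4551  19.0345  -0.0308]
 [-31.125   -0.9571  -0.0116]
 [-33.9891  36.4479   0.0084]
 [-27.8907  -6.1338   0.0242]
 [ 58.3573  -6.2665   0.0803]
 [ 48.9432  -4.0809   0.0855]
 [-28.4475 -20.2633   0.0966]
 [-34.8967  42.2255   0.0974]
 [-31.9218  39.1007   0.1119]
 [-31.1305  33.2541   0.1658]
 [-31.4215  35.1906   0.1807]
 [ 46.2381  -6.8931   0.1943]
 [ 55.5785  -9.1025   0.2051]
 [ 53.1874 -14.0114   0.2596]
 [ 50.5612 -16.7688   0.2653]
 [-34.6814  22.0985   0.2692]
 [-36.0677  31.7463   0.2702]
 [-32.7542   8.5928   0.2831]
 [-28.0614 -24.1681   0.2962]
 [-29.7976   5.3798   0.3133]
 [-27.9187   9.9123   0.3214]
 [-30.0199 -10.6929   0.3231]
 [ 52.2173  -7.6946   0.3313]
 [-31.2006  15.0431   0.3313]
 [ 54.8328  -4.9057   0.3507]
 [-29.0575  17.6613   0.3518]
 [-27.8343 -26.1087   0.3552]
 [-29.7761 -12.6304   0.3624]
 [ 55.0915  -7.0375   0.3931]
 [ 44.8206   1.436    0.425 ]
 [ 51.8142  -5.6129   0.4361]
 [ 51.4928  -3.507    0.458 ]
 [-29.3898 -16.5373   0.5622]]
```

```bash
python3 -c "
from m import *
im=viewer.get_image('side')
m=np.zeros((384,512),bool); m[245:285,285:325]=1
m&=im['frame'].max(2)<130
P=pts(im,m)
y=P[:,:2]-[.5638,-.2609]; w=y@[np.cos(np.radians(62.6)),np.sin(np.radians(62.6))]; l=y@[np.cos(np.radians(-27.4)),np.sin(np.radians(-27.4))]
k=(abs(l)<.015)&(P[:,2]>.004)&(w<0.01)
A=np.c_[w,l,P[:,2]][k]*1000
print(A[np.argsort(A[:,2])[:25]].round(1))
s=status.state();print(s['width'],s['ft_force'],s['torque'],s['position'])
"
```

```text
[[-31.5  -0.3  36.6]
 [-30.8  -5.9  36.6]
 [-31.1  -4.1  36.7]
 [-32.4   1.4  37.3]
 [-32.5  -2.6  37.9]
 [-30.3  -7.9  39.1]
 [-31.1  -2.3  39.2]
 [-31.9   1.3  39.4]
 [-32.5   3.1  39.8]
 [-28.7  -7.6  40.1]
 [-32.3  -0.8  40.2]
 [-33.4   4.7  40.5]
 [-31.2   1.3  41.4]
 [-31.   -0.6  41.5]
 [-31.7   3.1  41.7]
 [-28.7   0.   41.7]
 [-33.1  -5.   41.7]
 [-32.5   4.8  42.2]
 [-31.8  -2.8  42.6]
 [-33.8  -7.2  42.8]
 [-28.9  -7.9  43.1]
 [-32.   -4.9  43.2]
 [-30.7   1.3  43.5]
 [-30.6  -2.6  44.1]
 [-32.7   4.4  45.2]]
0.0399881292287592 [ 1.1977 -0.3556  0.1103] [-0.0412  0.0556 -0.0202] [ 0.5638 -0.2609  0.0209]
```

```bash
python3 -c "
from m import *
im=viewer.get_image('side')
m=np.zeros((384,512),bool); m[240:290,280:330]=1
P=pts(im,m)
y=P[:,:2]-[.5638,-.2609]; w=y@[np.cos(np.radians(62.6)),np.sin(np.radians(62.6))]; l=y@[np.cos(np.radians(-27.4)),np.sin(np.radians(-27.4))]
k=(P[:,2]>.018)&(abs(l)<.03)
A=np.c_[w,l,P[:,2]][k]*1000
print(A[np.argsort(A[:,2])[:20]].round(1))
c=im['frame'][225:300,260:350,::-1]
cv2.imwrite('pics/z.png',cv2.resize(c,None,fx=8,fy=8,interpolation=cv2.INTER_CUBIC))
"
```

```text
[[ 21.7 -22.1  18. ]
 [ -6.5  20.3  18.1]
 [-19.9 -15.5  18.1]
 [  4.2 -17.8  18.3]
 [-13.3  -7.9  18.3]
 [ -3.8  18.9  18.3]
 [-13.1 -29.9  18.7]
 [-18.8   2.6  19.8]
 [-24.9  -7.6  27.8]
 [ 21.9  -2.   29. ]
 [-26.5  -6.2  29.4]
 [-26.  -10.   29.5]
 [ 20.6  -0.4  30.1]
 [ 20.6  -6.6  31. ]
 [-25.2   9.8  31. ]
 [ 21.7  -0.2  31.8]
 [-26.2  -8.3  32.2]
 [ 19.7  -9.   32.2]
 [ 19.   -5.   32.3]
 [ 21.3  -2.4  32.5]]
```

View pics/z.png

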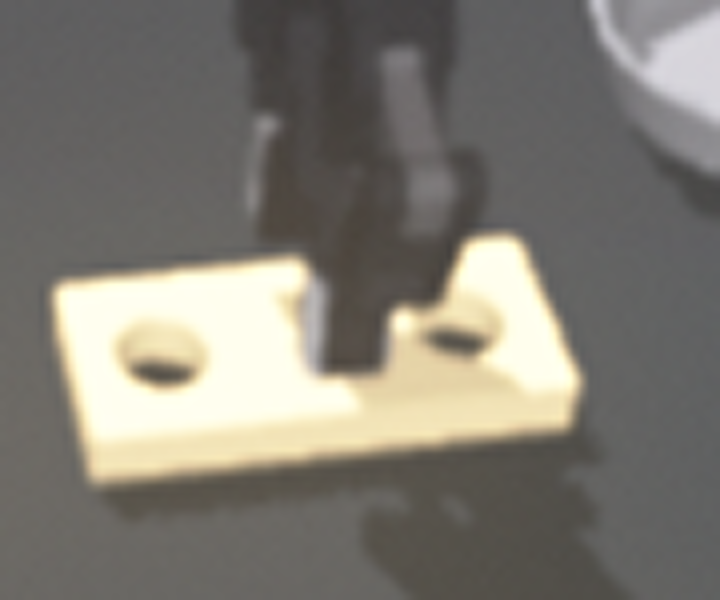

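The tips are actually at z≈28 mm, 13 mm above the plate, so they sit farther back than the TCP data suggest. I'll open, lower by 14 mm and measure again.

Emit:
{"op": "arm_command", "data": {"plan": [{"dx": 0, "dy": 0, "dz": 0, "wx": 0, "wy": 0, "wz": 0, "hand": 0.066}, {"dx": 0, "dy": 0, "dz": 0, "wx": 0, "wy": 0, "wz": 0, "hand": 0.066}, {"dx": 0, "dy": 0, "dz": 0, "wx": 0, "wy": 0, "wz": 0, "hand": 0.066}, {"dx": 0.007, "dy": 0, "dz": 0, "wx": 0, "wy": 0, "wz": 0, "hand": 0.066}, {"dx": 0.014, "dy": 0, "dz": 0, "wx": 0, "wy": 0, "wz": 0, "hand": 0.066}, {"dx": 0.014, "dy": 0, "dz": 0, "wx": 0, "wy": 0, "wz": 0, "hand": 0.066}]}}

```text
t: 5.35
position: [0.5628, -0.2603, 0.0056]
tcp_rot: [0.168, 0.688, -0.167, 0.686]
ft_force: [-0.3, -0.8, 0.4]
width: 0.0661
```

```bash
cat > tip.py <<'E'
from m import *
im=viewer.get_image('side'); s=status.state(); print(s['width'],s['ft_force'],s['position'])
m=np.zeros((384,512),bool); m[235:290,280:330]=1
P=pts(im,m)
y=P[:,:2]-[.5638,-.2609]; w=y@[np.cos(np.radians(62.6)),np.sin(np.radians(62.6))]; l=y@[np.cos(np.radians(-27.4)),np.sin(np.radians(-27.4))]
k=(P[:,2]>.0035)&(abs(l)<.02)&(w<-.0275)
A=np.c_[w,l,P[:,2]][k]*1000
print(A[np.argsort(A[:,2])[:15]].round(1))
c=im['frame'][225:300,260:350,::-1]
cv2.imwrite('pics/z%d.png'%im['shot'],cv2.resize(c,None,fx=6,fy=6,interpolation=cv2.INTER_CUBIC)); print(im['shot'])
E
python3 tip.py
```

```text
0.0662650734248387 [-0.5324 -0.2451  0.2147] [ 0.5632 -0.2606  0.0061]
[[-39.2 -10.5  19.2]
 [-38.   -8.4  20.2]
 [-40.7  -9.1  20.6]
 [-38.7 -12.5  21.7]
 [-39.4 -10.8  22.2]
 [-37.9   9.   23. ]
 [-38.1 -10.6  23.5]
 [-32.9 -13.2  23.6]
 [-42.9   3.6  23.9]
 [-39.  -12.9  24.9]
 [-43.7  -0.6  25.5]
 [-37.4 -12.6  25.8]
 [-38.1   8.6  26. ]
 [-44.5   1.1  26. ]
 [-32.6 -13.3  26.1]]
11
```

Emit:
{"op": "arm_command", "data": {"plan": [{"dx": 0.004, "dy": 0, "dz": 0, "wx": 0, "wy": 0, "wz": 0, "hand": 0.06}, {"dx": 0.007, "dy": 0, "dz": 0, "wx": 0, "wy": 0, "wz": 0, "hand": 0.06}, {"dx": 0.007, "dy": 0, "dz": 0, "wx": 0, "wy": 0, "wz": 0, "hand": 0.06}]}}

```text
t: 5.78
position: [0.5635, -0.2608, -0.0004]
tcp_rot: [0.167, 0.687, -0.167, 0.687]
ft_force: [0.1, 0.3, -0.3]
width: 0.0601
```

```bash
python3 tip.py
```

```text
0.060178222617098306 [0.2608 0.1584 0.1202] [ 0.5637 -0.2609 -0.0002]
[[-45.5   8.7   3.5]
 [-37.6 -12.8   3.7]
 [-41.7  -2.1   3.8]
 [-37.1 -18.6   4. ]
 [-35.   -0.9  10.1]
 [-36.3   0.7  11.3]
 [-36.1  -9.2  12.7]
 [-36.5  -7.4  12.8]
 [-36.4 -11.3  13.3]
 [-34.1 -10.8  13.5]
 [-35.9  -9.4  15.3]
 [-40.4  -4.8  16.8]
 [-31.9 -12.4  16.9]
 [-35.  -11.3  17.4]
 [-35.8  -9.6  18. ]]
12
```

View pics/z12.png

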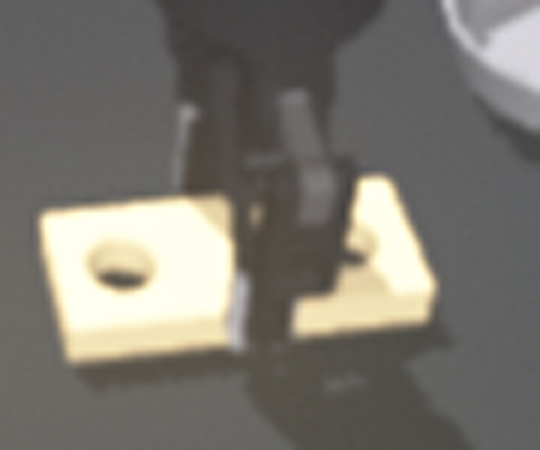

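Emit:
{"op": "arm_command", "data": {"plan": [{"dx": 0.004, "dy": 0, "dz": 0, "wx": 0, "wy": 0, "wz": 0, "hand": 0.06}, {"dx": 0.004, "dy": 0, "dz": 0, "wx": 0, "wy": 0, "wz": 0, "hand": 0.06}, {"dx": 0.004, "dy": 0, "dz": 0, "wx": 0, "wy": 0, "wz": 0, "hand": 0.04}, {"dx": 0.004, "dy": 0, "dz": 0, "wx": 0, "wy": 0, "wz": 0, "hand": 0.04}, {"dx": 0.004, "dy": 0, "dz": 0, "wx": 0, "wy": 0, "wz": 0, "hand": 0.04}, {"dx": 0.004, "dy": 0, "dz": 0, "wx": 0, "wy": 0, "wz": 0, "hand": 0.04}], "grip_force": 50}}

```text
t: 6.58
position: [0.5641, -0.2611, -0.0038]
tcp_rot: [0.167, 0.687, -0.167, 0.687]
ft_force: [1.4, -0.6, 1.0]
width: 0.0484
```

Emit:
{"op": "arm_command", "data": {"plan": [{"dx": -0.03, "dy": 0, "dz": 0, "wx": 0, "wy": 0, "wz": 0, "hand": 0.04}, {"dx": -0.08, "dy": 0, "dz": 0, "wx": 0, "wy": 0, "wz": 0, "hand": 0.04}, {"dx": -0.12, "dy": 0, "dz": 0, "wx": 0, "wy": 0, "wz": 0, "hand": 0.04}, {"dx": -0.12, "dy": 0, "dz": 0, "wx": 0, "wy": 0, "wz": 0, "hand": 0.04}]}}

```text
t: 7.08
position: [0.5668, -0.2627, 0.1207]
tcp_rot: [0.166, 0.684, -0.168, 0.69]
ft_force: [0.2, -0.1, 0.2]
width: 0.0487
```

```bash
python3 -c "
from m import *
measure(('wrist','side'),('cream_center','stand_seat'))"; python3 go.py 0.581 0.0065 0.1162 69.7
```

```text
wrist 13 [ 0.4922 -0.2237  0.2678]
cream_center 0.68 [  0. 123.  84. 307.] 11680 med [ 0.5128 -0.4435  0.0203] zt 0.0205 rect [ 503.4 -455.1] [ 67.8 160.7] 63.8 [191. 169. 126.]
cream_center 0.63 [193.   0. 246.  26.] 966 med [ 0.4419 -0.2292  0.0106] zt 0.0108 rect [ 439.2 -228.7] [34.3 14.5] 54.8 [250. 240. 194.]
cream_center 0.61 [193. 138. 321. 369.] 23518 med [ 0.5554 -0.2578  0.1397] zt 0.1399 rect [ 564.8 -261.5] [ 50.4 115.7] 62.8 [249. 237. 187.]
side 14 [ 0.1945 -0.614   0.544 ]
cream_center 0.82 [194. 280. 242. 296.] 749 med [ 0.408  -0.2111  0.0106] zt 0.011 rect [ 409.9 -208.7] [35.2 81.6] 53.8 [255. 254. 240.]
cream_center 0.75 [268. 208. 339. 238.] 1269 med [ 0.5453 -0.2598  0.1334] zt 0.1339 rect [ 560.8 -261.3] [ 55.9 120.6] 63.0 [248. 236. 195.]
cream_center 0.63 [293. 331. 414. 384.] 4342 med [ 0.5006 -0.4578  0.0206] zt 0.0209 rect [ 501.9 -454.2] [ 69.  160.6] 64.0 [247. 234. 189.]
stand_seat 0.83 [205. 182. 257. 213.] 801 med [0.5752 0.0003 0.0203] zt 0.0208 rect [580.1   5.6] [ 38.3 129.4] 70.0 [217. 145.  86.]
stand_seat 0.62 [267. 179. 285. 196.] 316 med [ 0.7051 -0.0187  0.0204] zt 0.021 rect [714.1 -14.4] [39.1 67.8] 81.7 [ 58.  186.  176.5]
t 7.375 pos [ 0.5623 -0.26    0.1136] width 0.04877778026483423 F [-0.3573 -0.7427 -0.2088] q [-0.5464  0.3232  1.7073 -0.      1.1154 -1.6391]
[[-0.0038  0.4601  0.8879]
 [ 0.0023  0.8879 -0.4601]
 [-1.      0.0003 -0.0044]]
69.7 turn [-7.0942 -0.2497 -0.0313] shift [-0.0021  0.2453 -0.106 ]
249.7 turn [172.9054  -0.0474   0.3772] shift [-0.0021  0.2453 -0.106 ]
```

The plate is held level, with its underside at about 0.118 m. Next I'll carry it over to the stand.

Emit:
{"op": "arm_command", "data": {"plan": [{"dx": 0, "dy": 0.05, "dz": -0.022, "wx": -2, "wy": 0, "wz": 0, "hand": 0.04}, {"dx": 0, "dy": 0.1, "dz": -0.044, "wx": -4, "wy": 0, "wz": 0, "hand": 0.04}, {"dx": 0, "dy": 0.15, "dz": -0.066, "wx": -6, "wy": 0, "wz": 0, "hand": 0.04}, {"dx": 0, "dy": 0.2, "dz": -0.087, "wx": -7.1, "wy": 0, "wz": 0, "hand": 0.04}, {"dx": 0, "dy": 0.23, "dz": -0.1, "wx": -7.1, "wy": 0, "wz": 0, "hand": 0.04}, {"dx": 0, "dy": 0.244, "dz": -0.106, "wx": -7.1, "wy": 0, "wz": 0, "hand": 0.04}, {"dx": 0, "dy": 0.244, "dz": -0.106, "wx": -7.1, "wy": 0, "wz": 0, "hand": 0.04}, {"dx": 0, "dy": 0.244, "dz": -0.106, "wx": -7.1, "wy": 0, "wz": 0, "hand": 0.04}, {"dx": 0, "dy": 0.244, "dz": -0.106, "wx": -7.1, "wy": 0, "wz": 0, "hand": 0.04}]}}

```text
t: 8.5
position: [0.582, 0.0031, 0.1159]
tcp_rot: [0.125, 0.696, -0.125, 0.696]
ft_force: [0.2, -0.1, -1.3]
width: 0.0484
```

```bash
python3 -c "
from m import *
measure(('wrist','side','top'),('cream_center','stand_seat'))
s=status.state();print(s['position'],s['ft_force'],s['width'],R.from_quat(s['tcp_rot']).as_matrix()[:,1])
a=cv2.imread('pics/side16.png');b=cv2.imread('pics/wrist15.png')
c=cv2.resize(a[90:240,160:360],(400,300),interpolation=cv2.INTER_CUBIC)
cv2.imwrite('pics/h.png',np.hstack([c,cv2.resize(b,(400,300))]))"
```

```text
wrist 15 [0.5045 0.0322 0.2637]
cream_center 0.77 [194. 134. 323. 373.] 23527 med [0.57  0.006 0.135] zt 0.1352 rect [580.4   3.8] [ 50.2 116.4] 69.7 [249. 237. 187.]
stand_seat 0.91 [236. 103. 287. 208.] 3228 med [0.5562 0.0141 0.0204] zt 0.0206 rect [558.2  13.6] [36.  79.3] 69.8 [192. 117.  59.]
stand_seat 0.49 [275. 322. 318. 365.] 238 med [ 0.7459 -0.0043  0.0204] zt 0.0205 rect [730.6  -9.7] [63.3 25.8] 23.7 [  0. 180. 171.]
side 16 [ 0.1945 -0.614   0.544 ]
cream_center 0.95 [196. 280. 240. 296.] 796 med [ 0.407  -0.2109  0.0104] zt 0.0108 rect [ 409.9 -208.7] [35.5 81.7] 54.8 [255. 255. 238.]
cream_center 0.75 [209. 150. 258. 172.] 705 med [ 0.5648 -0.0022  0.1349] zt 0.1355 rect [579.4   2.5] [ 59.5 119.3] 68.0 [247.  234.5 193. ]
cream_center 0.75 [294. 331. 414. 384.] 4377 med [ 0.5005 -0.4575  0.0206] zt 0.0209 rect [ 501.9 -454.6] [ 68.3 160.6] 63.7 [224. 204. 161.]
stand_seat 0.87 [203. 183. 261. 213.] 789 med [ 0.5749 -0.0008  0.0204] zt 0.0208 rect [579.5   4.5] [ 38.7 128.6] 69.4 [220. 147.  85.]
stand_seat 0.64 [267. 167. 309. 196.] 681 med [ 0.74   -0.0254  0.0204]
[... 174 characters left out ...]
1346 rect [535.8  23.8] [45.8 28. ] 89.9 [247. 247. 244.]
cream_center 0.62 [363. 192. 405. 252.] 1213 med [ 0.5027 -0.4513  0.0184] zt 0.019 rect [ 501.  -452.6] [ 68.6 158.7] 63.2 [237. 232. 200.]
cream_center 0.53 [284. 239. 308. 265.] 267 med [ 0.4112 -0.2057  0.0095] zt 0.0099 rect [ 410.9 -205.6] [33.1 78.6] 54.6 [247. 247. 245.]
stand_seat 0.58 [220. 114. 238. 159.] 537 med [ 0.7486 -0.0167  0.0194] zt 0.0201 rect [747.3 -16.4] [ 36.  129.5] 82.6 [110. 236. 231.]
stand_seat 0.41 [210. 201. 217. 208.] 23 med [0.5464 0.0279 0.0209] zt 0.0224 rect [547.7  30. ] [10.2 15.2] 63.6 [232. 179. 120.]
[0.582  0.0044 0.116 ] [-0.279  -0.1373 -1.0218] 0.04859267620757135 [ 0.3469  0.9379 -0.    ]
```

View pics/h.png

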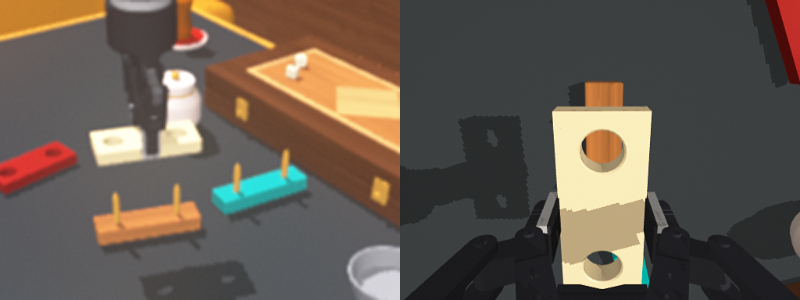

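Wrist and side agree that the plate is about 2 mm short in +y of being centred on the stand, and the hole clearance is 8 mm. I'll correct that and lower onto the pins.

Emit:
{"op": "arm_command", "data": {"plan": [{"dx": 0, "dy": 0.002, "dz": -0.001, "wx": 0, "wy": 0, "wz": 0, "hand": 0.04}, {"dx": 0.025, "dy": 0.002, "dz": -0.001, "wx": 0, "wy": 0, "wz": 0, "hand": 0.04}, {"dx": 0.045, "dy": 0.002, "dz": -0.001, "wx": 0, "wy": 0, "wz": 0, "hand": 0.04}, {"dx": 0.06, "dy": 0.002, "dz": -0.001, "wx": 0, "wy": 0, "wz": 0, "hand": 0.04}, {"dx": 0.07, "dy": 0.002, "dz": -0.001, "wx": 0, "wy": 0, "wz": 0, "hand": 0.04}, {"dx": 0.075, "dy": 0.002, "dz": -0.001, "wx": 0, "wy": 0, "wz": 0, "hand": 0.04}, {"dx": 0.075, "dy": 0.002, "dz": -0.001, "wx": 0, "wy": 0, "wz": 0, "hand": 0.04}]}}

```text
t: 9.82
position: [0.5818, 0.0067, 0.0409]
tcp_rot: [0.125, 0.696, -0.125, 0.696]
ft_force: [-0.1, 0.5, -0.8]
width: 0.0487
```

```bash
python3 -c "
from m import *
measure(('wrist','side'),('cream_center',))
s=status.state();print(s['position'],s['ft_force'],s['width'])
a=cv2.imread('pics/side19.png');b=cv2.imread('pics/wrist18.png')
c=cv2.resize(a[120:240,160:320],(400,300),interpolation=cv2.INTER_CUBIC)
cv2.imwrite('pics/i.png',np.hstack([c,cv2.resize(b,(400,300))]))"
```

```text
wrist 18 [0.5042 0.0356 0.1887]
cream_center 0.57 [196. 136. 322. 371.] 23483 med [0.5696 0.0096 0.06  ] zt 0.0601 rect [579.9   7.5] [ 50.3 115.8] 69.9 [249. 237. 187.]
side 19 [ 0.1945 -0.614   0.544 ]
cream_center 0.92 [211. 177. 258. 199.] 643 med [0.5654 0.0016 0.0605] zt 0.061 rect [581.6   7.7] [ 55.  120.6] 69.8 [251. 240. 200.]
cream_center 0.64 [294. 331. 411. 383.] 4198 med [ 0.5004 -0.4581  0.0206] zt 0.0209 rect [ 501.3 -454.6] [ 67.4 159.9] 63.6 [255. 253. 231.]
cream_center 0.6 [195. 280. 242. 297.] 774 med [ 0.4078 -0.2105  0.0105] zt 0.0109 rect [ 410.  -208.4] [35.5 81.6] 53.6 [255.  254.5 239. ]
[0.5824 0.0066 0.0418] [-0.8055  0.0971  0.1537] 0.048825851189490434
```

View pics/i.png

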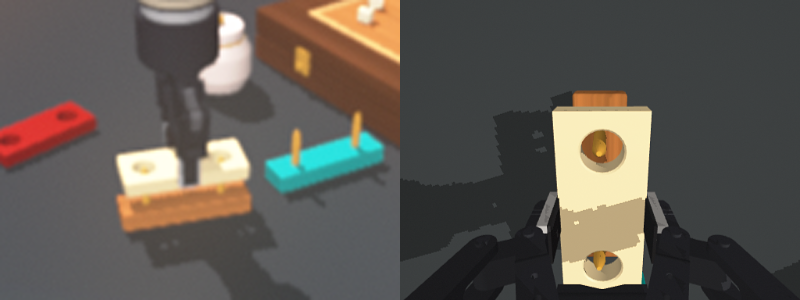

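Both pins show inside the holes in the wrist view, at (600,150) and (600,262). The underside is at about 45 mm, so I'll lower 24 mm and release.

Emit:
{"op": "arm_command", "data": {"plan": [{"dx": 0.01, "dy": -0.001, "dz": 0, "wx": 0, "wy": 0, "wz": 0, "hand": 0.04}, {"dx": 0.018, "dy": -0.001, "dz": 0, "wx": 0, "wy": 0, "wz": 0, "hand": 0.04}, {"dx": 0.024, "dy": -0.001, "dz": 0, "wx": 0, "wy": 0, "wz": 0, "hand": 0.04}, {"dx": 0.024, "dy": -0.001, "dz": 0, "wx": 0, "wy": 0, "wz": 0, "hand": 0.04}, {"dx": 0.024, "dy": -0.001, "dz": 0, "wx": 0, "wy": 0, "wz": 0, "hand": 0.04}]}}

```text
t: 10.65
position: [0.5812, 0.0058, 0.0166]
tcp_rot: [0.125, 0.696, -0.125, 0.696]
ft_force: [-0.4, -0.3, -0.6]
width: 0.0484
```

Emit:
{"op": "arm_command", "data": {"plan": [{"dx": 0, "dy": 0, "dz": 0, "wx": 0, "wy": 0, "wz": 0, "hand": 0.066}, {"dx": 0, "dy": 0, "dz": 0, "wx": 0, "wy": 0, "wz": 0, "hand": 0.066}, {"dx": 0, "dy": 0, "dz": 0, "wx": 0, "wy": 0, "wz": 0, "hand": 0.066}, {"dx": 0, "dy": 0, "dz": 0, "wx": 0, "wy": 0, "wz": 0, "hand": 0.066}]}}

```text
t: 11.15
position: [0.5814, 0.0057, 0.0171]
tcp_rot: [0.125, 0.696, -0.125, 0.696]
ft_force: [0.1, -0.3, -0.7]
width: 0.066
```

```bash
python3 -c "
from m import *
measure(('side',),('cream_center',))
s=status.state();print(s['position'],s['ft_force'],s['width'])"
```

```text
side 20 [ 0.1945 -0.614   0.544 ]
cream_center 0.91 [208. 184. 258. 208.] 511 med [ 0.5604 -0.0013  0.0352] zt 0.0357 rect [578.9   5.7] [ 51.4 118.4] 70.7 [250.  239.5 197. ]
cream_center 0.91 [294. 331. 414. 383.] 4470 med [ 0.5011 -0.4578  0.0206] zt 0.0209 rect [ 501.7 -454.7] [ 68.2 160.3] 64.0 [255. 253. 231.]
cream_center 0.69 [196. 280. 242. 297.] 796 med [ 0.4077 -0.2113  0.0104] zt 0.0108 rect [ 410.3 -208.2] [36.3 81.8] 55.5 [255. 254. 237.]
cream_center 0.57 [156. 160. 200. 185.] 606 med [0.5172 0.2081 0.015 ] zt 0.0156 rect [523.4 216.2] [121.7  55.1] 7.6 [197.  52.  48.]
[0.5814 0.0057 0.017 ] [-0.5538  0.817  -0.3313] 0.06610058755416703
```

Top at 35 mm, so it is seated. Retreating straight up.

Emit:
{"op": "arm_command", "data": {"plan": [{"dx": -0.02, "dy": 0, "dz": 0, "wx": 0, "wy": 0, "wz": 0, "hand": 0.066}, {"dx": -0.06, "dy": 0, "dz": 0, "wx": 0, "wy": 0, "wz": 0, "hand": 0.066}, {"dx": -0.12, "dy": 0, "dz": 0, "wx": 0, "wy": 0, "wz": 0, "hand": 0.066}, {"dx": -0.15, "dy": 0, "dz": 0, "wx": 0, "wy": 0, "wz": 0, "hand": 0.066}, {"dx": -0.15, "dy": 0, "dz": 0, "wx": 0, "wy": 0, "wz": 0, "hand": 0.066}, {"dx": -0.15, "dy": 0, "dz": 0, "wx": 0, "wy": 0, "wz": 0, "hand": 0.066}]}}

```text
t: 12.0
position: [0.5808, 0.0058, 0.1668]
tcp_rot: [0.125, 0.696, -0.125, 0.696]
ft_force: [-0.4, 0.2, -0.0]
width: 0.0658
```

```bash
python3 -c "
from m import *
measure(('wrist','side','top'),('cream_center','red_center','sugar_center'))
a=cv2.imread('pics/side22.png');b=cv2.imread('pics/wrist21.png')
c=cv2.resize(a[120:240,160:320],(400,300),interpolation=cv2.INTER_CUBIC)
cv2.imwrite('pics/j.png',np.hstack([c,cv2.resize(b,(400,300))]))"
```

```text
wrist 21 [0.5033 0.0347 0.3146]
cream_center 0.95 [228. 109. 288. 243.] 6657 med [0.5768 0.0067 0.0354] zt 0.0356 rect [581.9   5.5] [ 50.2 120.8] 69.9 [255. 255. 252.]
cream_center 0.44 [466. 236. 512. 327.] 3145 med [0.7429 0.1782 0.045 ] zt 0.0504 rect [755.8 179. ] [22.7 69.9] 72.9 [233. 217. 202.]
red_center 0.58 [422.   0. 511. 107.] 6702 med [0.5374 0.21   0.015 ] zt 0.0153 rect [536.9 217.4] [95.8 52. ] 7.9 [252.  72.  63.]
sugar_center 0.84 [466. 236. 511. 326.] 3209 med [0.7429 0.1782 0.0444] zt 0.0501 rect [758.6 179.8] [26.3 72.7] 78.3 [232. 216. 202.]
side 22 [ 0.1945 -0.614   0.544 ]
cream_center 0.87 [198. 282. 241. 298.] 765 med [ 0.4072 -0.2115  0.0105] zt 0.0108 rect [ 410.2 -208.8] [35.6 81.2] 54.9 [255. 255. 240.]
cream_center 0.82 [210. 184. 256. 207.] 724 med [ 0.575  -0.0007  0.0354] zt 0.0358 rect [579.2   6.5] [ 53.1 118.4] 70.0 [255. 253. 226.]
cream_center 0.74 [294. 333. 412. 381.] 4433 med [ 0.5005 -0.4578  0.0206] zt 0.0209 rect [ 501.9 -454.8] [ 68.4 160.9] 63.9 [223. 202. 160.]
red_center 0.61 [152. 159. 198. 184.] 607 med [0.5162 0.207  0.0149] zt 0.0155 rect [522.9 215.9] [121.7  53.8] 7.5 [198.  53.  49.]
sugar_center 0.66 [239. 122. 258. 156.] 518 med [0.7526 0.1807 0.0551] zt 0.0622 rect [758.3 185.4] [28.6 60.4] 77.7 [241.5 228.  221. ]
top 23 [ 0.5049 -0.0817  1.1229]
cream_center 0.93 [361. 190. 404. 254.] 1254 med [ 0.5027 -0.4515  0.0185] zt 0.0191 rect [ 501.5 -453.3] [ 68.3 159.6] 64.1 [237. 231. 199.]
cream_center 0.73 [285. 239. 308. 268.] 290 med [ 0.4168 -0.2086  0.009 ] zt 0.0095 rect [ 412.2 -206.7] [33.6 78.8] 53.7 [247. 247. 245.]
red_center 0.97 [136. 192. 158. 234.] 468 med [0.5403 0.2277 0.0145] zt 0.0151 rect [524.7 218.5] [119.6  50.5] 6.6 [221.  80.  76.]
sugar_center 0.73 [134. 111. 168. 142.] 745 med [0.7572 0.2002 0.0763] zt 0.0798 rect [763.9 208.2] [57.8 57.8] 2.2 [245. 241. 234.]
```

View pics/j.png

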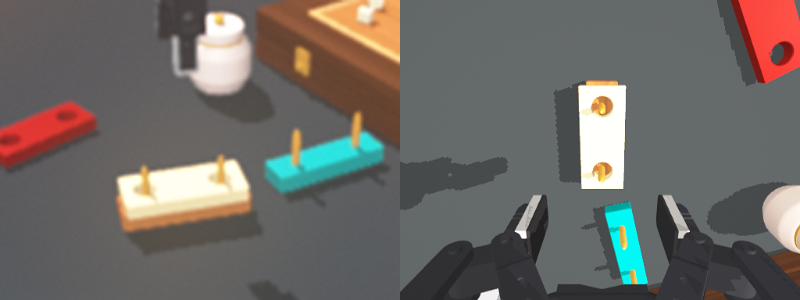

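The plate lies flat on the bar with both pins through its holes, red and sugar are unmoved, and the gripper is clear. Handing in.

```bash
python3 -c "
from bench import job; print(job.finish_job())"
```

```text
the job is handed in; nothing more can be done
None
```

The middle-sized cream plate is threaded over both brass pins of the brown stand, lies flat on the bar and has been let go. I handed the job in at about 12 s of the 35 s allowed.

**Last checks:**
- **Plate:** the wrist and side views put its top face at about 35.5 mm, where 35 mm is expected when seated. Its centre is within about 2 mm of the stand's, and both pins show through the holes.
- **Other things:** the red plate and sugar pot measured within about 1–2 mm of their first positions in the top view, which is the measuring noise. The turquoise stand was left alone.
- **Arm:** the gripper is about 150 mm above where it let go and touches nothing. The force readings I saw stayed under 2 N.

**What disagreed:**
- **First grasp:** it missed because the fingertips stood roughly 20 mm farther back than the stated tool data suggested, so the jaws closed above the plate. I measured their height in the side view and went lower, and the second grasp held.
- **Final top view:** the detector did not report the threaded plate there, so its seating is confirmed by the wrist and side views only.

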